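# Cap the priming port in the tank pump's box

## Task

Lift the lid of the grey pump box right back until it rests open on its stop, then take the black snap cap with the knob from the table and press it down onto the priming port inside the box until it clicks home. Do not stop at the click: keep pressing the cap down on its gasket, with about the weight of a kilo bag (not your full strength), and finish like that, still pressing and holding it, with the lid still open. Leave the other things on the table where they are.

Things in the scene. Friction and masses are not known exactly. Their poses are not given: they have to be found in the camera images.
- pump_box: Grey open-topped plastic box fixed to the table, 180 (its x) by 220 (its y) by 90 mm high, walls and floor 6 mm. Origin under its centre; its +x side carries the lid's hinge, its -x side faces the robot (turned up to 0.25 rad). Inside: the priming port on a low black block and, towards the box's -y side, a lying steel motor, its top 55 mm above the table.
- lid (a joint): Angle of the box's grey lid about its hinge, rad: 0 closed, grows as the lid lifts; 1.9 is open on its stop, leaning back past upright. No latch. The lid (0.25 kg, 8 mm thick, 180 by 220 mm) falls shut when let go below about 1.5 and falls gently back onto the stop when let go above about 1.7.
- lid_handle (a point): Middle of the lid's handle, where to grip it: a round steel bar 11 mm thick and 100 mm long, parallel to the hinge, on two thin posts at its ends. Its axis is 35 mm above the lid's upper face (29 mm of free gap) and 10 mm in from the lid's front edge. It moves with the lid, on a circle of 175 mm radius about the hinge.
- lid_hinge (a point): Point on the hinge axis at the middle of the box's +x upper edge, 90 mm above the table. The hinge axis is horizontal along the box's y.
- port_seat (a point): Centre of the top face of the gasket ring round the priming port, 28 mm above the table, fixed to the box; z up. The cap's origin comes to this point when the cap is home. The lip meets the port's nubs when the cap's underside is about 17 mm above this point; the push rises to about 10 N (8 to 16), then drops and turns into a pull of up to 12 N that snaps the cap down onto the gasket.
- port_top (a point): Centre of the top of the priming port, 51 mm above the table: an upright white stub 30 mm in diameter standing 23 mm above the gasket, its top 5 mm tapering to 16 mm. Four spring-loaded steel nubs stick out 4.5 mm from its sides, centred 12 mm below this point.
- gasket: The black springy gasket ring round the port (54 mm across, 7 mm thick), origin at the centre of its top face. It gives up to 5 mm downwards, about 2.5 N per mm, and springs back.
- cap: Black plastic snap cap, loose, upright, about 60 g, on the table left or right of the box: ribbed round skirt 54 mm across and 32 mm high, open below, with a round knob 26 mm across and 24 mm high on top (56 mm in all). Origin at the centre of its underside, z up through the knob. At the bottom inside is a lip 4 mm high, 34 mm bore; above it the bore is 42 mm, to 28 mm depth.
- coupling: Bystander: black hose coupling, an open stepped ring 64 mm across and 34 mm high with a hole right through and no knob. Origin at the centre of its underside. It stands on the other side of the box from the cap.
- clam_a: Bystander: closed grey clam, 60 mm across, 26 mm high, to the right of the box. Origin under its centre.
- clam_b: Bystander: closed dark clam, 60 mm across, 26 mm high, to the left of the box. Origin under its centre.
- brush: Bystander: scrubbing brush lying at the right. Origin under its middle.
- knife: Bystander: short shellfish knife with a wooden handle, about 190 mm long and 16 mm high, lying at the left, pointing away from the robot. Origin under its middle.
- bottle: Bystander: white bottle, 64 mm across, 170 mm high, at the far left. Origin under its centre.
- bowl: Bystander: steel bowl, 110 mm across, 45 mm high, at the far right. Origin under its centre.
There are look-alikes about, which are no part of the job. Leave any blue or orange look-alike of the cap alone.

How it is judged:
By the outcome, as a careful person would: the job done as asked, in the order asked, and still so for the second after the job is handed in, while the arm keeps its last pose, push and grip.
It also fails if it takes over 72 s, if anything falls off the work surface, if the arm or the gripper's body presses on something with over 40 N, if the wrist force passes 120 N, or if a joint passes its speed limit or range.

## Robot

A 6-joint arm with a two-finger parallel gripper is mounted at the origin on the work surface. World frame = base frame: x ahead of the robot, y to its left, z up, the work surface at z = 0. Lengths are in m, angles in rad, forces in N, time in s.
With the tool pointing down it reaches from about 0.3 to 0.825 m from the base axis. Payload 5.4 kg.
Tool frame: the origin (TCP) lies midway between the tips of the shut fingers; the grasp point (between the pads) lies 19 mm behind it (robot.grip_point_offset is the distance from the TCP to the grasp point, in m); z points along the fingers, x is the direction in which the jaws open and shut, and the axes are right-handed (so a half turn about z gives the same grasp; the last joint's range is limited). The gripper opens to 92 mm and grips with 3 to 60 N. Pads are 20 mm wide; open, the fingers measure 128 mm over their backs; the gripper's body (75 mm by 189 mm) begins 69 mm behind the grasp point.
Start: joints at [-1.439, 0.158, 1.597, -0, 1.386, -0.21], TCP at [0.193, -0.542, 0.215] pointing down, gripper open.
Joint ranges: [-2.91, 2.91], [-0.94, 2.29], [0.18, 2.7], [-1.29, 4.43], [0.17, 2.64], [-3, 3]. Speed limits (rad/s): [2.57, 2.57, 3.14, 3.14, 3.14, 3.14].

## Interface

Orientations are given as a unit quaternion [x, y, z, w].
In Python, from bench import robot gives the robot as it stands.
- The arm moves only by the tool apply_moves, never from a script. Its argument "rows" is a list of rows, each an object with "dp": the shift along the world's x, y, z in mm, a list of three; "rotation": the turn, a rotation vector about the world's x, y, z in degrees, a list of three; "jaw": the closure in counts, from 0 (fully open) to 255 (shut). A call has 1 to 20 rows; each row shifts and turns the commanded pose from where the row before left it; what a row does not reach is not made up. A row lasts 1/10 s, in which the tool goes at most 50 mm and 8.59 degrees, less where a joint would pass 70% of its speed; a pose out of reach is approached as far as the arm can. A call is refused whole if a number of a shift passes 50 or a number of a turn 8.59, either way. A call with a gripper value outside its range is refused whole. The fingers move at their own pace and stop on an object; the grip force is fixed at half the most. Time passes only in rows, so rows that do not move let the fingers close. It gives the time, the measured TCP pose, the force and the opening at its end, in the units of the state.
- robot.observe(): the state, without advancing time (a new reading comes with each control period).
- robot.capture(name): name is "scene" or "top" or "wrist"; returns (picture, depth): 420x560x3 uint8, blue, green, red; 420x560 float32, m along the optical axis (not along the pixel's ray), 0 where there is no reading.
- robot.calibration(name): a dict with "K" (3x3 intrinsics, pixels), "xyz" and "attitude" of the camera in the world. Camera axes: x right, y down, z forward; pixel columns grow to the right and rows downward; lengths in m; the calibration is good to about 2 mm. A picture is of the moment at which its call begins: read the wrist's pose just before it. calibration takes no time and is no camera call; for the wrist camera it gives the pose at the moment of the call.
- robot.sign_off(): hands the job in, once; it reports no verdict.
The state is a dict: "clock": time; "qpos": joint angles; "dq": joint speeds; "joint_torque": joint torques, N m; "tcp_pos": TCP position; "tcp_rot": TCP orientation; "ft_force": force on the tool from outside, world axes, zero at the start; "wrist_torque": the same for the moment, N m; "gripper_width": finger opening in m.
Only numpy, scipy, OpenCV 4.12 (cv2) and the standard library are available. Lean on these libraries where they do the work, as an engineer would, in place of code of your own. Each camera call takes 0.05 s, during which the arm holds its last target.

## Working session

There is one attempt and no reset: what is moved stays moved. The work goes in short steps, Python scripts to look and compute and a tool call to move; the robot and the scene stay as the last step left them, time stands still between calls to the robot, and variables do not carry over. Pictures are saved under pics/ and viewed, and the job is handed in when it is done.

Besides the shell and the picture viewer there is one more tool, called after ">>>" in YAML: its name, and indented under it one key for each argument. apply_moves: Moves the arm, as the interface text tells. Its arguments: {"type":"object","properties":{"rows":{"type":"array"}},"required":["rows"]}

```bash
ls; mkdir -p pics; cat > h.py <<'E'
import numpy as np,cv2
from scipy.spatial.transform import Rotation as R
from bench import robot
def snap(n,f):
    c=robot.calibration(n); im,d=robot.capture(n); cv2.imwrite(f'pics/{f}.png',im); np.savez(f'pics/{f}.npz',d=d,K=c['K'],xyz=c['xyz'],att=c['attitude']); return im,d,c
def load(f):
    z=np.load(f'pics/{f}.npz'); return cv2.imread(f'pics/{f}.png'),z
def rot(a):
    a=np.array(a); return R.from_quat(a) if a.shape==(4,) else R.from_matrix(a)
def cloud(z):
    d=z['d'];K=z['K'];v,u=np.mgrid[:d.shape[0],:d.shape[1]]
    p=np.stack([(u-K[0,2])/K[0,0]*d,(v-K[1,2])/K[1,1]*d,d],-1)
    w=rot(z['att']).apply(p.reshape(-1,3)).reshape(p.shape)+z['xyz']; w[d==0]=np.nan; return w
E
python3 - <<'E'
from h import *
print(robot.observe())
for n in('scene','top','wrist'):
    im,d,c=snap(n,n+'0'); print(n,c)
E
```

```text
pics
{'clock': 0.0, 'qpos': array([-1.43907348e+00,  1.59053471e-01,  1.59824090e+00,  4.40555052e-06,
        1.38620006e+00, -2.10093794e-01]), 'dq': array([-5.93860616e-05,  7.60151936e-04, -4.00482344e-04,  5.98650488e-04,
        9.31082228e-05, -1.73885518e-03]), 'joint_torque': array([-6.97573469e-04, -3.85571229e+01, -3.22108305e+01,  7.02421996e-02,
        3.75971629e-02, -1.42640579e-04]), 'tcp_pos': array([ 0.19263917, -0.54109743,  0.21361211]), 'tcp_rot': array([ 8.17067076e-01, -5.76541837e-01, -6.43933476e-04, -6.99674430e-04]), 'ft_force': array([ 0.42183643,  0.21980394, -1.51977249]), 'wrist_torque': array([ 0.03903177, -0.00960666,  0.04520725]), 'gripper_width': 0.09187191553235764}
scene {'K': array([[481.13906637,   0.        , 282.55365629],
       [  0.        , 481.13906637, 211.79862473],
       [  0.        ,   0.        ,   1.        ]]), 'xyz': array([1.35384835, 0.16212844, 1.09005919]), 'attitude': array([ 0.59157126,  0.72517109, -0.26831894, -0.22841908])}
top {'K': array([[443.29263943,   0.        , 279.62738959],
       [  0.        , 443.29263943, 209.98656508],
       [  0.        ,   0.        ,   1.        ]]), 'xyz': array([0.42510183, 0.01049879, 1.44064794]), 'attitude': array([-0.70660315,  0.70677146, -0.02720723,  0.0211154 ])}
wrist {'K': array([[362.59392537,   0.        , 280.47701441],
       [  0.        , 362.59392537, 210.57587763],
       [  0.        ,   0.        ,   1.        ]]), 'xyz': array([ 0.26535038, -0.51523611,  0.38379422]), 'attitude': array([ 0.80890427, -0.5711058 , -0.08125005,  0.11362427])}
```

View pics/scene0.png

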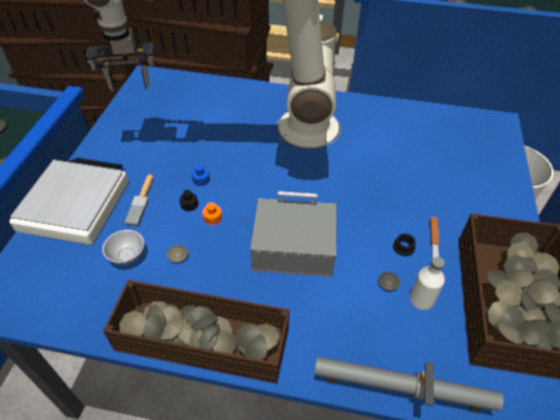

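View pics/top0.png

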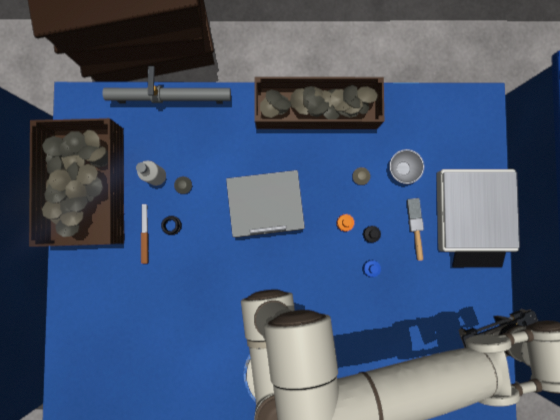

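View pics/wrist0.png

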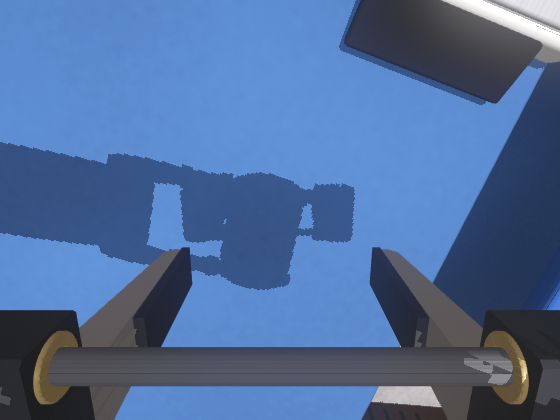

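Candidates for the cap, in top-view pixels: black (372,234), blue (372,268), orange (346,223) and the black open coupling (172,225). I choose the black one at (372,234), scene (189,200). Next I check it in a crop and measure it.

```bash
python3 - <<'E'
from h import *
i1,z1=load('top0'); i2,z2=load('scene0')
a=cv2.resize(i1[205:285,325:400],None,fx=5,fy=5,interpolation=3);b=cv2.resize(i2[155:235,155:235],None,fx=5,fy=5,interpolation=3)
cv2.imwrite('pics/crop1.png',np.hstack([a,b]))
a=cv2.resize(i1[160:250,215:315],None,fx=4,fy=4,interpolation=3);b=cv2.resize(i2[180:280,240:350],None,fx=3.6,fy=3.6,interpolation=3)
b=b[:360]
cv2.imwrite('pics/crop2.png',np.hstack([a,b]))
for z,n in((z1,'top'),(z2,'scene')):
    w=cloud(z); f=w.reshape(-1,3)
    for i,(im) in enumerate([i1 if n=='top' else i2]):
        g=im.reshape(-1,3).astype(int)
    # table
    t=f[(abs(f[:,0]-.5)<.1)&(abs(f[:,1]+.3)<.3)]; print(n,'table z',np.nanmedian(t[:,2]))
    # box lid
    m=(f[:,2]>.08)&(f[:,2]<.11)&(f[:,0]>.35)&(f[:,0]<.8)&(abs(f[:,1])<.2)
    p=f[m]; rect=cv2.minAreaRect((p[:,:2]*1000).astype(np.float32)); print('lid',rect,np.median(p[:,2]),m.sum())
    m=(f[:,2]>.115)&(f[:,2]<.16)&(f[:,0]>.35)&(f[:,0]<.8)&(abs(f[:,1])<.2)
    p=f[m]; print('handle',m.sum()); 
    if m.sum()>4: print(cv2.minAreaRect((p[:,:2]*1000).astype(np.float32)),np.percentile(p[:,2],[10,50,90]),np.median(p,0))
    q=w[234,372] if n=='top' else w[200,189]; print('cap px',q)
    m=(np.hypot(f[:,0]-q[0],f[:,1]-q[1])<.045)&(f[:,2]>.02)
    p=f[m];print('cap',m.sum(),p.min(0),p.max(0),p.mean(0)); print('knob',p[p[:,2]>.045].mean(0) if (p[:,2]>.045).any() else None)
E
```

```text
top table z 0.003095142869450118
lid ((632.476806640625, 8.675933837890625), (274.4291687011719, 456.2757263183594), 69.34342956542969) 0.09862912964221648 4406
handle 140
((460.2597961425781, 34.894309997558594), (10.998368263244629, 109.55990600585938), 6.728590965270996) [0.13437671 0.13773986 0.14181144] [0.46115584 0.03487625 0.13773986]
cap px [ 0.44459171 -0.28855127  0.06312618]
cap 230 [ 0.42282382 -0.3220098   0.02270434] [ 0.47383272 -0.2680338   0.06312618] [ 0.44753877 -0.29348532  0.03868791]
knob [ 0.44802258 -0.29452847  0.05617718]
scene table z 0.0029615942334701995
lid ((630.4508056640625, 10.682723999023438), (275.2456359863281, 460.6792297363281), 68.96289825439453) 0.09886536083820785 5283
handle 185
((458.8500061035156, 37.11774444580078), (13.997512817382812, 109.57941436767578), 7.24638032913208) [0.12676801 0.13687838 0.14100552] [0.45959823 0.03699221 0.13687838]
cap px [ 0.45387997 -0.28646987  0.03340956]
cap 255 [ 0.41631535 -0.32108748  0.02005213] [ 0.47348117 -0.26658468  0.06057687] [ 0.45251182 -0.28995329  0.03748804]
knob [ 0.44778911 -0.29199602  0.05446828]
```

View pics/crop1.png

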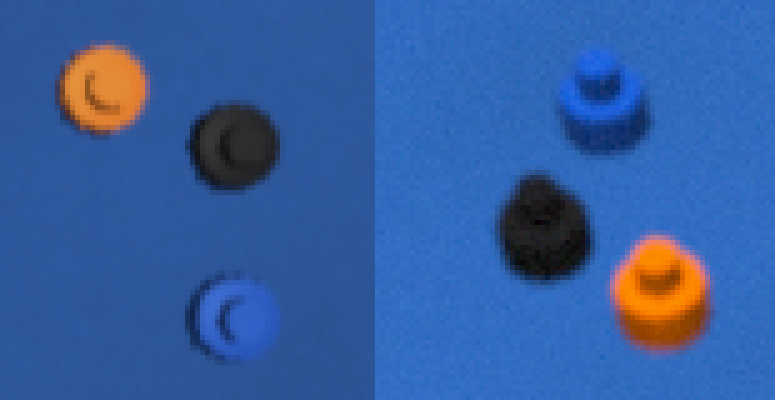

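View pics/crop2.png

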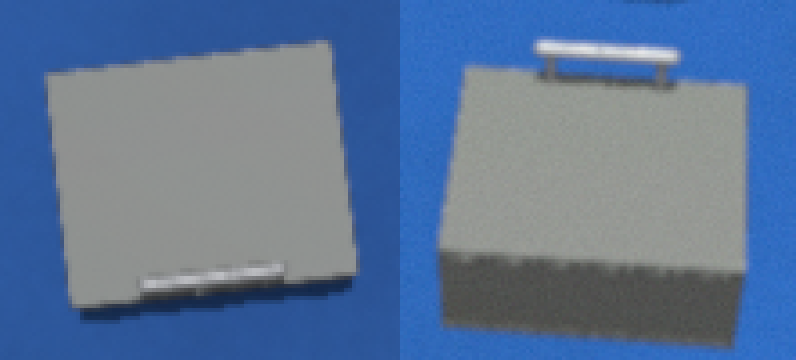

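The crop shows the black cap with its knob at top (372,234), and orange and blue are separate caps. The handle lies along the box's front edge. Now I refine the lid fit.

```bash
python3 - <<'E'
from h import *
for n in('top0','scene0'):
    im,z=load(n); w=cloud(z); f=w.reshape(-1,3)
    m=(f[:,2]>.09)&(f[:,2]<.107)&(f[:,0]>.42)&(f[:,0]<.68)&(abs(f[:,1]-.03)<.14)
    img=m.reshape(420,560).astype(np.uint8); img=cv2.morphologyEx(img,cv2.MORPH_OPEN,np.ones((5,5)))
    p=f[img.reshape(-1)>0]; print(n,cv2.minAreaRect((p[:,:2]*1000).astype(np.float32)),p.mean(0))
    m=(f[:,2]>.125)&(f[:,2]<.16)&(f[:,0]>.42)&(f[:,0]<.5)&(abs(f[:,1]-.03)<.1)
    p=f[m]; vx,vy,x0,y0=cv2.fitLine((p[:,:2]).astype(np.float32),cv2.DIST_HUBER,0,.01,.01).ravel(); print('handle line',vx,vy,x0,y0,np.arctan2(-vx,vy), p[:,1].min(),p[:,1].max())
E
```

```text
top0 ((540.19287109375, 44.30823516845703), (180.28672790527344, 220.20050048828125), 6.6125264167785645) [0.54328133 0.0452291  0.09860087]
handle line 0.120220475 -0.9927472 0.4602107 0.034662616 -3.0210807 -0.019570277264697938 0.08921179278548358
scene0 ((536.7476806640625, 45.318519592285156), (185.86898803710938, 218.5536651611328), 6.919478416442871) [0.54377221 0.04700143 0.09908088]
handle line 0.12551147 -0.9920922 0.461572 0.027352028 -3.0157495 -0.017314467950100054 0.09143048342480865
```

>>> apply_moves:
  rows:
    - {"dp": [18, 38, 2], "rotation": [0, 0, 5.1], "jaw": 0}
    - {"dp": [18, 38, 2], "rotation": [0, 0, 5.1], "jaw": 0}
    - {"dp": [18, 38, 2], "rotation": [0, 0, 5.1], "jaw": 0}
    - {"dp": [18, 38, 2], "rotation": [0, 0, 5.1], "jaw": 0}
    - {"dp": [18, 38, 2], "rotation": [0, 0, 5.1], "jaw": 0}
    - {"dp": [18, 38, 2], "rotation": [0, 0, 5.1], "jaw": 0}
    - {"dp": [18, 38, 2], "rotation": [0, 0, 5.1], "jaw": 0}
    - {"dp": [18, 38, 2], "rotation": [0, 0, 5.1], "jaw": 0}
    - {"dp": [18, 38, 2], "rotation": [0, 0, 5.1], "jaw": 0}
    - {"dp": [18, 38, 2], "rotation": [0, 0, 5.1], "jaw": 0}
    - {"dp": [18, 38, 2], "rotation": [0, 0, 5.1], "jaw": 0}
    - {"dp": [18, 38, 2], "rotation": [0, 0, 5.1], "jaw": 0}
    - {"dp": [18, 38, 2], "rotation": [0, 0, 5.1], "jaw": 0}
    - {"dp": [18, 38, 2], "rotation": [0, 0, 5.1], "jaw": 0}
    - {"dp": [15, 38, 2], "rotation": [0, 0, 5.1], "jaw": 0}
    - {"dp": [0, 0, 0], "rotation": [0, 0, 0], "jaw": 0}
    - {"dp": [0, 0, 0], "rotation": [0, 0, 0], "jaw": 0}

```text
clock: 1.85
tcp_pos: [0.4595, 0.0289, 0.2442]
tcp_rot: [0.999, 0.054, -0.0, 0.0]
ft_force: [-0.1, -1.2, -0.6]
gripper_width: 0.0921
```

```bash
cat > st.py <<'E'
from h import *
s=robot.observe(); r=rot(s['tcp_rot']).as_matrix()
print('t',round(s['clock'],2),'tcp',np.round(s['tcp_pos']*1000,1),'F',np.round(s['ft_force'],2),'w',round(s['gripper_width']*1000,1),'toolx yaw',np.degrees(np.arctan2(r[1,0],r[0,0])).round(1),'z',r[:,2].round(3),'q',s['qpos'].round(2))
E
python3 st.py; python3 -c "
from h import *
snap('wrist','w1')"
```

```text
t 1.85 tcp [459.5  28.9 244.2] F [-0.08 -1.24 -0.57] w 92.1 toolx yaw 6.2 z [-0.001 -0.    -1.   ] q [-0.2  -0.17  1.86 -0.    1.45 -0.31]
```

View pics/w1.png

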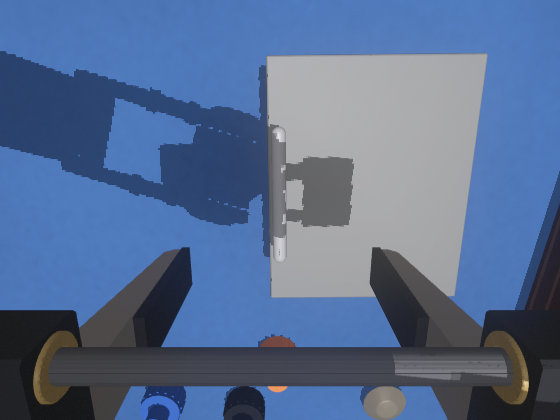

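The wrist view shows the handle bar from (278,130) to (280,255), parallel to the pads and between the finger planes. The black cap is at (244,405).

```bash
python3 - <<'E'
from h import *
im,z=load('w1'); w=cloud(z); f=w.reshape(-1,3)
m=(f[:,2]>.125)&(f[:,2]<.15)&(f[:,0]>.43)&(f[:,0]<.49)&(abs(f[:,1]-.03)<.07)
p=f[m]; print(m.sum(),np.median(p,0),np.percentile(p[:,2],[5,50,95]))
print(cv2.minAreaRect((p[:,:2]*1000).astype(np.float32)))
m=(f[:,2]>.09)&(f[:,2]<.107)&(f[:,0]>.42)&(f[:,0]<.68)&(abs(f[:,1]-.03)<.14)
p=f[m]; print(np.median(p[:,2]),cv2.minAreaRect((p[:,:2]*1000).astype(np.float32)))
E
```

```text
1826 [0.45567381 0.04206545 0.13797832] [0.13504719 0.13797832 0.13953726]
((456.06097412109375, 37.73914337158203), (10.991302490234375, 109.44894409179688), 6.754607677459717)
0.0984324643938799 ((535.6217651367188, 46.500755310058594), (180.06227111816406, 220.18350219726562), 6.699474334716797)
```

>>> apply_moves:
  rows:
    - {"dp": [-2, 8, -10], "rotation": [0, 0, 0.5], "jaw": 0}
    - {"dp": [0, 0, -30], "rotation": [0, 0, 0], "jaw": 0}
    - {"dp": [0, 0, -30], "rotation": [0, 0, 0], "jaw": 0}
    - {"dp": [0, 0, -30], "rotation": [0, 0, 0], "jaw": 0}
    - {"dp": [0, 0, -30], "rotation": [0, 0, 0], "jaw": 0}
    - {"dp": [0, 0, 0], "rotation": [0, 0, 0], "jaw": 0}
    - {"dp": [0, 0, 0], "rotation": [0, 0, 0], "jaw": 180}
    - {"dp": [0, 0, 0], "rotation": [0, 0, 0], "jaw": 255}
    - {"dp": [0, 0, 0], "rotation": [0, 0, 0], "jaw": 255}
    - {"dp": [0, 0, 0], "rotation": [0, 0, 0], "jaw": 255}
    - {"dp": [0, 0, 0], "rotation": [0, 0, 0], "jaw": 255}
    - {"dp": [0, 0, 0], "rotation": [0, 0, 0], "jaw": 255}
    - {"dp": [0, 0, 0], "rotation": [0, 0, 0], "jaw": 255}

```text
clock: 3.2
tcp_pos: [0.4577, 0.0363, 0.1147]
tcp_rot: [0.998, 0.057, 0.0, 0.0]
ft_force: [0.5, -0.1, -0.3]
gripper_width: 0.0382
```

```bash
python3 st.py; python3 - <<'E'
import numpy as np
# handle arc, TCP 19 mm below (tool down)
c=np.array([.457,.037,.133]);ux=np.array([np.cos(.118),np.sin(.118)])
pr=None
for i,th in enumerate(np.linspace(0,1.92,17)):
    a=np.arctan2(43,170)+th; r=np.hypot(170,43)
    d=170-r*np.cos(a); h=r*np.sin(a)-43
    P=np.array([d*ux[0],d*ux[1],h])
    print(i,round(th,2),P.round(0),(P-(pr if pr is not None else P)).round(1)); pr=P
E
```

```text
t 3.2 tcp [457.7  36.3 114.7] F [ 0.48 -0.07 -0.27] w 38.2 toolx yaw 6.6 z [ 0. -0. -1.] q [-0.19 -0.04  2.01  0.    1.17 -0.3 ]
0 0.0 [0. 0. 0.] [0. 0. 0.]
1 0.12 [ 6.  1. 20.] [ 6.3  0.7 20. ]
2 0.24 [15.  2. 39.] [ 8.7  1.  19.1]
3 0.36 [26.  3. 57.] [10.9  1.3 18. ]
4 0.48 [39.  5. 74.] [12.9  1.5 16.5]
5 0.6 [54.  6. 88.] [14.8  1.8 14.8]
6 0.72 [ 70.   8. 101.] [16.5  2.  12.9]
7 0.84 [ 88.  10. 112.] [17.9  2.1 10.9]
8 0.96 [107.  13. 121.] [19.   2.3  8.6]
9 1.08 [127.  15. 127.] [19.9  2.4  6.3]
10 1.2 [147.  17. 131.] [20.5  2.4  3.8]
11 1.32 [168.  20. 132.] [20.8  2.5  1.3]
12 1.44 [189.  22. 131.] [20.8  2.5 -1.2]
13 1.56 [210.  25. 127.] [20.6  2.4 -3.7]
14 1.68 [230.  27. 121.] [20.   2.4 -6.2]
15 1.8 [249.  29. 113.] [19.1  2.3 -8.5]
16 1.92 [267.  32. 102.] [ 17.9   2.1 -10.8]
```

>>> apply_moves:
  rows:
    - {"dp": [0, 0, 0], "rotation": [0, 0, 0], "jaw": 255}
    - {"dp": [0, 0, 0], "rotation": [0, 0, 0], "jaw": 255}
    - {"dp": [0, 0, 0], "rotation": [0, 0, 0], "jaw": 255}
    - {"dp": [0, 0, 0], "rotation": [0, 0, 0], "jaw": 255}
    - {"dp": [0, 0, 0], "rotation": [0, 0, 0], "jaw": 255}
    - {"dp": [0, 0, 0], "rotation": [0, 0, 0], "jaw": 255}

```text
clock: 3.8
tcp_pos: [0.4574, 0.0363, 0.1145]
tcp_rot: [0.998, 0.057, -0.0, -0.0]
ft_force: [-2.8, -1.6, 0.8]
gripper_width: 0.0097
```

```bash
python3 st.py
```

```text
t 3.8 tcp [457.4  36.3 114.5] F [-2.82 -1.62  0.75] w 9.7 toolx yaw 6.6 z [-0.001 -0.    -1.   ] q [-0.19 -0.04  2.01 -0.    1.17 -0.3 ]
```

>>> apply_moves:
  rows:
    - {"dp": [6, 1, 20], "rotation": [0, 0, 0], "jaw": 255}
    - {"dp": [9, 1, 19], "rotation": [0, 0, 0], "jaw": 255}
    - {"dp": [11, 1, 18], "rotation": [0, 0, 0], "jaw": 255}
    - {"dp": [13, 2, 17], "rotation": [0, 0, 0], "jaw": 255}
    - {"dp": [15, 2, 15], "rotation": [0, 0, 0], "jaw": 255}

```text
clock: 4.3
tcp_pos: [0.5092, 0.0424, 0.2041]
tcp_rot: [0.998, 0.058, -0.004, 0.001]
ft_force: [-10.8, -4.4, 7.4]
gripper_width: 0.0101
```

```bash
python3 st.py; python3 -c "
from h import *
snap('scene','s2')"
```

```text
t 4.3 tcp [509.2  42.4 204.1] F [-10.83  -4.39   7.37] w 10.1 toolx yaw 6.6 z [-0.008 -0.002 -1.   ] q [-0.15  0.01  1.78 -0.    1.36 -0.27]
```

View pics/s2.png

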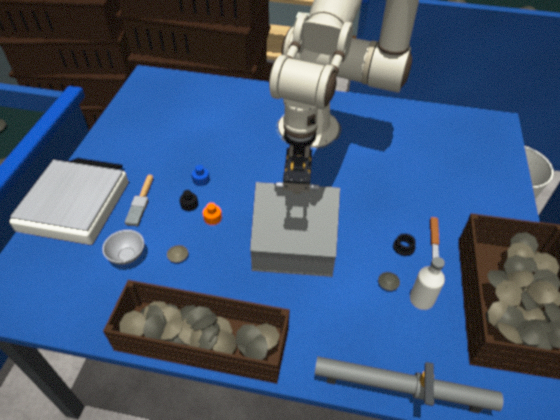

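>>> apply_moves:
  rows:
    - {"dp": [14, 2, 15], "rotation": [0, 0, 0], "jaw": 255}
    - {"dp": [18, 2, 11], "rotation": [0, 0, 0], "jaw": 255}
    - {"dp": [19, 2, 9], "rotation": [0, 0, 0], "jaw": 255}
    - {"dp": [20, 2, 6], "rotation": [0, 0, 0], "jaw": 255}
    - {"dp": [20, 3, 4], "rotation": [0, 0, 0], "jaw": 255}

```text
clock: 4.85
tcp_pos: [0.6033, 0.0535, 0.2494]
tcp_rot: [0.998, 0.057, -0.0, 0.001]
ft_force: [-2.5, -4.1, 2.2]
gripper_width: 0.0099
```

```bash
python3 st.py
```

```text
t 4.85 tcp [603.3  53.5 249.4] F [-2.55 -4.13  2.22] w 9.9 toolx yaw 6.6 z [-0.    -0.002 -1.   ] q [-0.11  0.22  1.46 -0.    1.46 -0.22]
```

>>> apply_moves:
  rows:
    - {"dp": [21, 2, 1], "rotation": [0, 0, 0], "jaw": 255}
    - {"dp": [21, 2, -1], "rotation": [0, 0, 0], "jaw": 255}
    - {"dp": [21, 2, -4], "rotation": [0, 0, 0], "jaw": 255}
    - {"dp": [20, 2, -6], "rotation": [0, 0, 0], "jaw": 255}
    - {"dp": [19, 2, -8], "rotation": [0, 0, 0], "jaw": 255}
    - {"dp": [9, 1, -5], "rotation": [0, 0, 0], "jaw": 255}
    - {"dp": [0, 0, 0], "rotation": [0, 0, 0], "jaw": 255}

```text
clock: 5.55
tcp_pos: [0.7146, 0.0661, 0.225]
tcp_rot: [0.998, 0.058, 0.0, -0.001]
ft_force: [0.7, 3.1, 2.0]
gripper_width: 0.0099
```

```bash
python3 st.py;python3 -c "
from h import *
snap('scene','s3');snap('wrist','w3')"
```

```text
t 5.55 tcp [714.6  66.1 225. ] F [0.74 3.06 1.99] w 9.9 toolx yaw 6.6 z [ 0.001  0.001 -1.   ] q [-0.08  0.52  1.12  0.    1.5  -0.19]
```

View pics/s3.png

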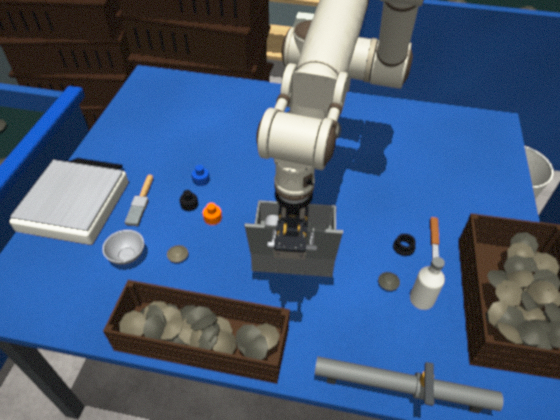

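View pics/w3.png

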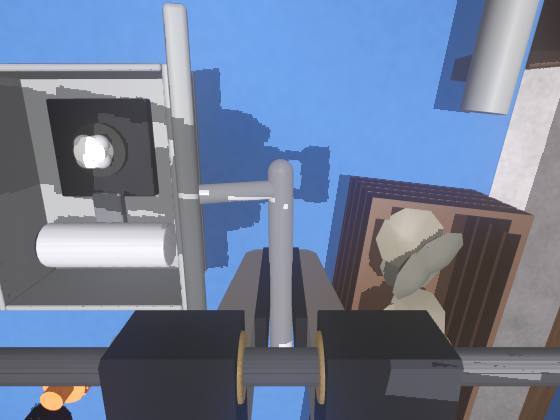

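The lid is past upright and the port shows at wrist pixel (95,152). I go on to the stop.

>>> apply_moves:
  rows:
    - {"dp": [7, 1, -4], "rotation": [0, 0, 0], "jaw": 255}
    - {"dp": [6, 1, -4], "rotation": [0, 0, 0], "jaw": 255}
    - {"dp": [0, 0, 0], "rotation": [0, 0, 0], "jaw": 255}

```text
clock: 5.95
tcp_pos: [0.7213, 0.0668, 0.2205]
tcp_rot: [0.998, 0.058, -0.007, 0.001]
ft_force: [-26.9, -0.2, 18.8]
gripper_width: 0.0103
```

```bash
python3 st.py
```

```text
t 5.95 tcp [721.3  66.8 220.5] F [-26.87  -0.19  18.8 ] w 10.3 toolx yaw 6.6 z [-0.014 -0.002 -1.   ] q [-0.07  0.56  1.08 -0.    1.52 -0.19]
```

The lid is on its stop. I relax, then open the jaws a little and rise.

>>> apply_moves:
  rows:
    - {"dp": [-6, -1, 4], "rotation": [0, 0, 0], "jaw": 255}
    - {"dp": [0, 0, 0], "rotation": [0, 0, 0], "jaw": 192}
    - {"dp": [0, 0, 0], "rotation": [0, 0, 0], "jaw": 192}
    - {"dp": [0, 0, 0], "rotation": [0, 0, 0], "jaw": 192}
    - {"dp": [0, 0, 0], "rotation": [0, 0, 0], "jaw": 192}
    - {"dp": [0, 0, 15], "rotation": [0, 0, 0], "jaw": 192}
    - {"dp": [0, 0, 30], "rotation": [0, 0, 0], "jaw": 192}
    - {"dp": [0, 0, 30], "rotation": [0, 0, 0], "jaw": 192}
    - {"dp": [0, 0, 20], "rotation": [0, 0, 0], "jaw": 192}

```text
clock: 6.85
tcp_pos: [0.7215, 0.0662, 0.321]
tcp_rot: [0.998, 0.057, 0.002, 0.0]
ft_force: [-0.1, -0.2, 0.4]
gripper_width: 0.0227
```

```bash
python3 st.py
```

```text
t 6.85 tcp [721.5  66.2 321. ] F [-0.13 -0.16  0.4 ] w 22.7 toolx yaw 6.6 z [ 0.005 -0.    -1.   ] q [-0.07  0.52  0.94 -0.    1.68 -0.19]
```

```bash
python3 - <<'E'
from h import *
im,z=load('w3'); w=cloud(z)
print('port',w[152,95],w[148,92]); print('block corners',w[105,55],w[190,60],w[105,145],w[190,150]); print('motor',w[245,108]); print(z['xyz'])
E
```

```text
port [0.53529524 0.08264182 0.05216895] [0.53252299 0.08606283 0.05202146]
block corners [0.48109411 0.11925804 0.01975561] [0.472841   0.02784708 0.00510873] [0.57008493 0.12951223 0.02003555] [0.57677831 0.04348343 0.02120309]
motor [ 0.54635599 -0.00997327  0.0530642 ]
[0.70371193 0.14361774 0.39550003]
```

>>> apply_moves:
  rows:
    - {"dp": [-40, -3, 0], "rotation": [0, 0, 0], "jaw": 0}
    - {"dp": [-40, -3, 0], "rotation": [0, 0, 0], "jaw": 0}
    - {"dp": [-40, -3, 0], "rotation": [0, 0, 0], "jaw": 0}
    - {"dp": [-40, -3, 0], "rotation": [0, 0, 0], "jaw": 0}
    - {"dp": [-20, -3, 0], "rotation": [0, 0, 0], "jaw": 0}
    - {"dp": [0, 0, 0], "rotation": [0, 0, 0], "jaw": 0}
    - {"dp": [0, 0, 0], "rotation": [0, 0, 0], "jaw": 0}

```text
clock: 7.55
tcp_pos: [0.5415, 0.0512, 0.3179]
tcp_rot: [0.998, 0.057, 0.001, 0.0]
ft_force: [0.1, -0.7, 0.1]
gripper_width: 0.0765
```

```bash
python3 st.py; python3 -c "
from h import *
snap('wrist','w4')"
```

```text
t 7.55 tcp [541.5  51.2 317.9] F [ 0.07 -0.73  0.1 ] w 76.5 toolx yaw 6.6 z [ 0.002 -0.    -1.   ] q [-0.13  0.03  1.54  0.    1.58 -0.24]
```

View pics/w4.png

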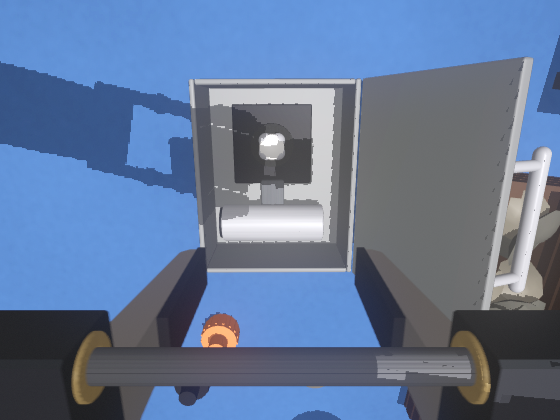

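The lid stands open, and the port stub is at (271,146). I measure its centre from this view, w3 and top.

```bash
python3 - <<'E'
from h import *
snap('top','top4')
yaw=.118
for n in('w3','w4','top4'):
    im,z=load(n); w=cloud(z); f=w.reshape(-1,3)
    near=(np.hypot(f[:,0]-.535,f[:,1]-.083)<.03)
    for lo,hi in((.048,.06),(.035,.06)):
        m=near&(f[:,2]>lo)&(f[:,2]<hi); p=f[m]
        if m.sum()>5: 
            c,r=cv2.minEnclosingCircle((p[:,:2]*1000).astype(np.float32)); print(n,lo,m.sum(),p.mean(0).round(4),np.median(p[:,2]).round(4),np.round(c,1),round(r,1))
    m=(f[:,2]>.012)&(f[:,2]<.026)&(np.abs(f[:,0]-.535)<.06)&(np.abs(f[:,1]-.083)<.06)&(im.reshape(-1,3).max(1)<80)
    if m.sum()>50: print(' block',cv2.minAreaRect((f[m][:,:2]*1000).astype(np.float32)), np.median(f[m][:,2]))
    m=(f[:,2]>.083)&(f[:,2]<.097)&(f[:,0]>.42)&(f[:,0]<.64)&(abs(f[:,1]-.045)<.13)
    if m.sum()>50: print(' rim',cv2.minAreaRect((f[m][:,:2]*1000).astype(np.float32)))
E
python3 -c "
import cv2,numpy as np
a=cv2.imread('pics/w4.png')[80:200,200:345];b=cv2.imread('pics/top4.png')[160:245,220:320]
cv2.imwrite('pics/c4.png',cv2.resize(a,None,fx=5,fy=5,interpolation=3))"
```

```text
w3 0.048 485 [0.5276 0.0813 0.0501] 0.0501 [527.4  80.1] 14.3
w3 0.035 1108 [0.5301 0.0823 0.0469] 0.0474 [527.5  81.1] 19.1
 block ((527.3973999023438, 77.1022720336914), (100.94021606445312, 105.85447692871094), 6.542520999908447) 0.01975977709505536
 rim ((535.7657470703125, 46.6123046875), (177.82179260253906, 220.56858825683594), 6.621015548706055)
w4 0.048 314 [0.5267 0.081  0.0501] 0.0502 [526.2  81.8] 13.7
w4 0.035 646 [0.5266 0.0818 0.0476] 0.0478 [526.7  81.1] 19.1
 block ((526.8084716796875, 78.3629379272461), (99.43072509765625, 93.86091613769531), 6.281819820404053) 0.01989972855768901
 rim ((537.0848388671875, 46.94872283935547), (183.32948303222656, 219.7724609375), 6.712690353393555)
 block ((520.67919921875, 115.925537109375), (41.54269027709961, 91.3233871459961), 84.03231048583984) 0.0201546879668677
 rim ((538.4381713867188, 44.26978302001953), (176.92794799804688, 219.99191284179688), 6.7892746925354)
```

View pics/c4.png

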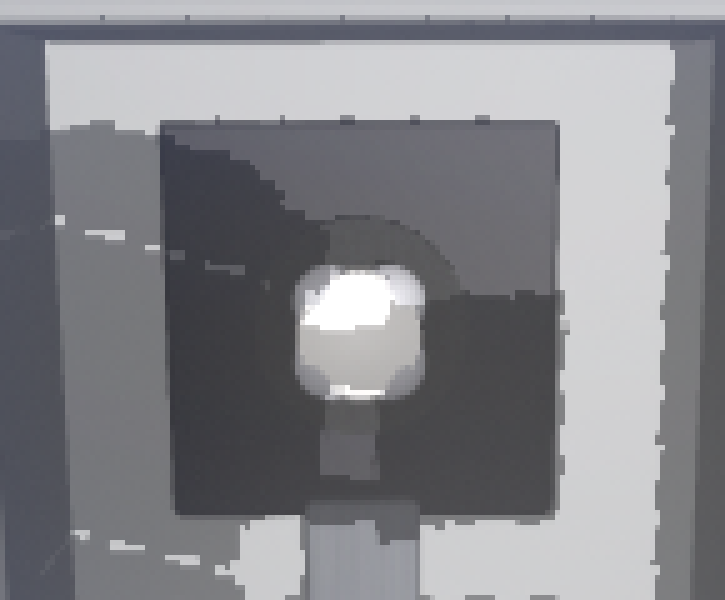

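>>> apply_moves:
  rows:
    - {"dp": [-9, -38, -8], "rotation": [0, 0, 0], "jaw": 89}
    - {"dp": [-9, -38, -8], "rotation": [0, 0, 0], "jaw": 89}
    - {"dp": [-9, -38, -8], "rotation": [0, 0, 0], "jaw": 89}
    - {"dp": [-9, -38, -8], "rotation": [0, 0, 0], "jaw": 89}
    - {"dp": [-9, -38, -8], "rotation": [0, 0, 0], "jaw": 89}
    - {"dp": [-9, -38, -8], "rotation": [0, 0, 0], "jaw": 89}
    - {"dp": [-9, -38, -8], "rotation": [0, 0, 0], "jaw": 89}
    - {"dp": [-9, -38, -8], "rotation": [0, 0, 0], "jaw": 89}
    - {"dp": [-9, -38, -8], "rotation": [0, 0, 0], "jaw": 89}
    - {"dp": [-9, -38, -8], "rotation": [0, 0, 0], "jaw": 89}
    - {"dp": [0, 0, 0], "rotation": [0, 0, 0], "jaw": 89}
    - {"dp": [0, 0, 0], "rotation": [0, 0, 0], "jaw": 89}

```text
clock: 8.85
tcp_pos: [0.4509, -0.3294, 0.2359]
tcp_rot: [0.998, 0.057, -0.0, -0.001]
ft_force: [-0.1, 0.4, 0.2]
gripper_width: 0.06
```

```bash
python3 st.py; python3 - <<'E'
from h import *
snap('wrist','w5')
im,z=load('w5'); w=cloud(z); f=w.reshape(-1,3); g=im.reshape(-1,3)
m=(np.hypot(f[:,0]-.447,f[:,1]+.293)<.045)&(f[:,2]>.02)
p=f[m]; 
for lo,hi in((.022,.07),(.026,.036),(.046,.07)):
    q=p[(p[:,2]>lo)&(p[:,2]<hi)]
    if len(q)>5:
        c,r=cv2.minEnclosingCircle((q[:,:2]*1000).astype(np.float32)); print(lo,len(q),np.round(c,1),round(r,1),np.median(q[:,2]).round(4))
E
```

```text
t 8.85 tcp [ 450.9 -329.4  235.9] F [-0.15  0.43  0.17] w 60.0 toolx yaw 6.5 z [-0.001  0.001 -1.   ] q [-0.85  0.1   1.62  0.    1.42 -0.96]
0.022 2090 [ 443.7 -293.6] 27.7 0.0327
0.026 1475 [ 443.7 -293.6] 27.7 0.0323
0.046 585 [ 443.6 -293.6] 13.0 0.0559
```

View pics/w5.png

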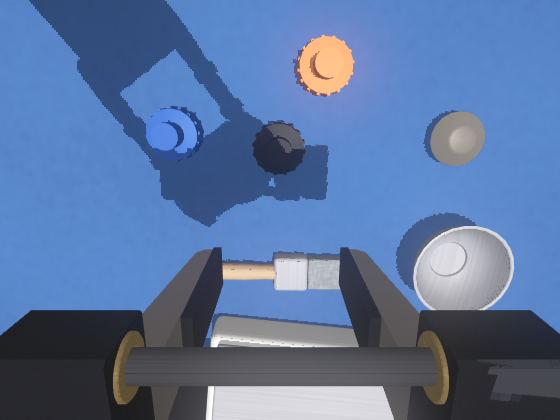

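The black cap is at (280,148) with a clear knob, blue is at (172,132) and orange at (325,65). The fingers along x will pass free of both.

>>> apply_moves:
  rows:
    - {"dp": [-7, 36, -20], "rotation": [0, 0, 0], "jaw": 89}
    - {"dp": [0, 0, -45], "rotation": [0, 0, 0], "jaw": 89}
    - {"dp": [0, 0, -45], "rotation": [0, 0, 0], "jaw": 89}
    - {"dp": [0, 0, -35], "rotation": [0, 0, 0], "jaw": 89}
    - {"dp": [0, 0, -30], "rotation": [0, 0, 0], "jaw": 89}
    - {"dp": [0, 0, -15], "rotation": [0, 0, 0], "jaw": 89}
    - {"dp": [0, 0, -10], "rotation": [0, 0, 0], "jaw": 89}
    - {"dp": [0, 0, 0], "rotation": [0, 0, 0], "jaw": 89}

```text
clock: 9.7
tcp_pos: [0.4438, -0.2915, 0.0359]
tcp_rot: [0.998, 0.058, -0.001, -0.001]
ft_force: [0.6, -0.1, -0.4]
gripper_width: 0.06
```

```bash
python3 st.py
```

```text
t 9.7 tcp [ 443.8 -291.5   35.9] F [ 0.59 -0.11 -0.35] w 60.0 toolx yaw 6.7 z [-0.001  0.001 -1.   ] q [-0.81  0.26  1.86  0.    1.02 -0.93]
```

>>> apply_moves:
  rows:
    - {"dp": [0, -2, -1], "rotation": [0, 0, 0], "jaw": 89}
    - {"dp": [0, 0, 0], "rotation": [0, 0, 0], "jaw": 255}
    - {"dp": [0, 0, 0], "rotation": [0, 0, 0], "jaw": 255}
    - {"dp": [0, 0, 0], "rotation": [0, 0, 0], "jaw": 255}
    - {"dp": [0, 0, 0], "rotation": [0, 0, 0], "jaw": 255}
    - {"dp": [0, 0, 0], "rotation": [0, 0, 0], "jaw": 255}
    - {"dp": [0, 0, 0], "rotation": [0, 0, 0], "jaw": 255}
    - {"dp": [0, 0, 0], "rotation": [0, 0, 0], "jaw": 255}
    - {"dp": [0, 0, 0], "rotation": [0, 0, 0], "jaw": 255}

```text
clock: 10.6
tcp_pos: [0.4438, -0.2949, 0.0358]
tcp_rot: [0.998, 0.057, 0.0, 0.0]
ft_force: [0.1, -0.5, 2.4]
gripper_width: 0.0251
```

```bash
python3 st.py
```

```text
t 10.6 tcp [ 443.8 -294.9   35.8] F [ 0.09 -0.51  2.42] w 25.1 toolx yaw 6.6 z [ 0. -0. -1.] q [-0.81  0.27  1.85  0.    1.02 -0.93]
```

>>> apply_moves:
  rows:
    - {"dp": [0, 0, 10], "rotation": [0, 0, 0], "jaw": 255}
    - {"dp": [0, 0, 30], "rotation": [0, 0, 0], "jaw": 255}
    - {"dp": [0, 0, 40], "rotation": [0, 0, 0], "jaw": 255}
    - {"dp": [0, 0, 40], "rotation": [0, 0, 0], "jaw": 255}
    - {"dp": [0, 0, 40], "rotation": [0, 0, 0], "jaw": 255}
    - {"dp": [0, 0, 20], "rotation": [0, 0, 0], "jaw": 255}
    - {"dp": [7, 31, 0], "rotation": [0, 0, 7.5], "jaw": 255}
    - {"dp": [7, 31, 0], "rotation": [0, 0, 7.5], "jaw": 255}
    - {"dp": [7, 31, 0], "rotation": [0, 0, 7.5], "jaw": 255}
    - {"dp": [7, 31, 0], "rotation": [0, 0, 7.5], "jaw": 255}
    - {"dp": [7, 31, 0], "rotation": [0, 0, 7.5], "jaw": 255}
    - {"dp": [7, 31, 0], "rotation": [0, 0, 7.5], "jaw": 255}
    - {"dp": [7, 31, 0], "rotation": [0, 0, 7.5], "jaw": 255}
    - {"dp": [7, 31, 0], "rotation": [0, 0, 7.5], "jaw": 255}
    - {"dp": [7, 31, 0], "rotation": [0, 0, 7.5], "jaw": 255}
    - {"dp": [7, 31, 0], "rotation": [0, 0, 7.5], "jaw": 255}
    - {"dp": [7, 31, 0], "rotation": [0, 0, 7.5], "jaw": 255}
    - {"dp": [7, 31, 0], "rotation": [0, 0, 7.5], "jaw": 255}
    - {"dp": [0, 0, 0], "rotation": [0, 0, 0], "jaw": 255}
    - {"dp": [0, 0, 0], "rotation": [0, 0, 0], "jaw": 255}

```text
clock: 12.6
tcp_pos: [0.5274, 0.0775, 0.2157]
tcp_rot: [0.665, 0.747, -0.0, 0.0]
ft_force: [-0.5, -0.7, -1.1]
gripper_width: 0.025
```

```bash
python3 st.py; python3 -c "
from h import *
snap('wrist','w6');snap('scene','s6')"
```

```text
t 12.6 tcp [527.4  77.5 215.7] F [-0.5  -0.75 -1.09] w 25.0 toolx yaw 96.6 z [-0. -0. -1.] q [-0.08  0.05  1.71 -0.    1.38 -1.77]
```

View pics/w6.png

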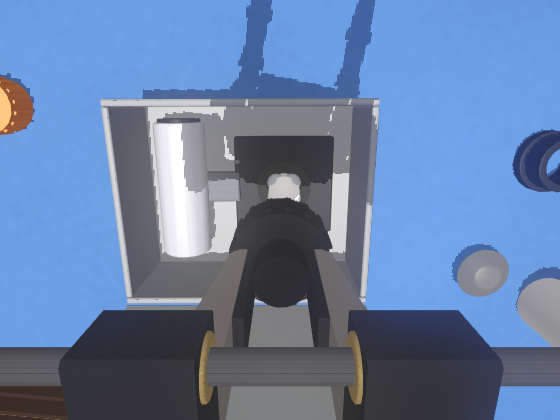

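View pics/s6.png

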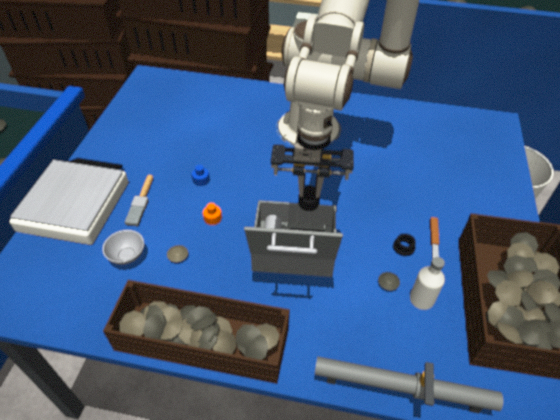

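The cap is held upright, with its skirt around (282,235). The port is at (284,188) and the lid stays open. I compare the cap's and port's xy in this view.

```bash
python3 - <<'E'
from h import *
im,z=load('w6'); w=cloud(z); f=w.reshape(-1,3)
m=(np.hypot(f[:,0]-.527,f[:,1]-.081)<.03)&(f[:,2]>.045)&(f[:,2]<.06);p=f[m]
c,r=cv2.minEnclosingCircle((p[:,:2]*1000).astype(np.float32)); print('port',m.sum(),c,r,p.mean(0),np.median(p[:,2]))
m=(np.hypot(f[:,0]-.527,f[:,1]-.081)<.05)&(f[:,2]>.17)&(f[:,2]<.26);p=f[m]
print(p.min(0),p.max(0)); print(np.histogram(p[:,2],20))
for lo,hi in((.176,.216),(.20,.216)):
    q=p[(p[:,2]>lo)&(p[:,2]<hi)]
    c,r=cv2.minEnclosingCircle((q[:,:2]*1000).astype(np.float32)); print(lo,len(q),c,r,q[:,1].min(),q[:,1].max(),q[:,0].min())
E
```

```text
port 614 (524.9757690429688, 80.44747924804688) 16.51178741455078 [0.52228705 0.08041491 0.04885133] 0.04900065029706985
[0.49701096 0.04803709 0.178874  ] [0.54987298 0.10470865 0.25999886]
(array([  63,   88,  150,  169,  175,  186,  248,  478, 2258,  263,  298,
        347,  374, 1246, 1715,  314,  351,  384,  429,  477]), array([0.178874  , 0.18293024, 0.18698649, 0.19104273, 0.19509897,
       0.19915521, 0.20321146, 0.2072677 , 0.21132394, 0.21538019,
       0.21943643, 0.22349267, 0.22754892, 0.23160516, 0.2356614 ,
       0.23971764, 0.24377389, 0.24783013, 0.25188637, 0.25594262,
       0.25999886]))
0.176 3849 (523.625732421875, 77.14251708984375) 27.440143585205078 0.049711920830065905 0.10361471986449489 0.4970109637549443
0.2 3171 (523.6280517578125, 77.14786529541016) 27.435516357421875 0.04972184899637891 0.10361471986449489 0.4970109637549443
```

>>> apply_moves:
  rows:
    - {"dp": [1, 3.5, 0], "rotation": [0, 0, 0], "jaw": 255}
    - {"dp": [0, 0, -40], "rotation": [0, 0, 0], "jaw": 255}
    - {"dp": [0, 0, -40], "rotation": [0, 0, 0], "jaw": 255}
    - {"dp": [0, 0, -25], "rotation": [0, 0, 0], "jaw": 255}
    - {"dp": [0, 0, 0], "rotation": [0, 0, 0], "jaw": 255}
    - {"dp": [0, 0, 0], "rotation": [0, 0, 0], "jaw": 255}

```text
clock: 13.3
tcp_pos: [0.529, 0.0803, 0.1113]
tcp_rot: [0.666, 0.746, 0.0, 0.0]
ft_force: [-0.4, -0.1, 0.6]
gripper_width: 0.0246
```

```bash
python3 st.py; python3 - <<'E'
from h import *
snap('wrist','w7')
F=np.array([robot.observe()['ft_force'] for _ in range(5)]);print(F.mean(0))
E
```

```text
t 13.3 tcp [529.   80.3 111.3] F [-0.44 -0.13  0.62] w 24.6 toolx yaw 96.5 z [ 0. -0. -1.] q [-0.08  0.16  1.81 -0.    1.17 -1.76]
[ 0.172511    0.4548923  -0.58332602]
```

View pics/w7.png

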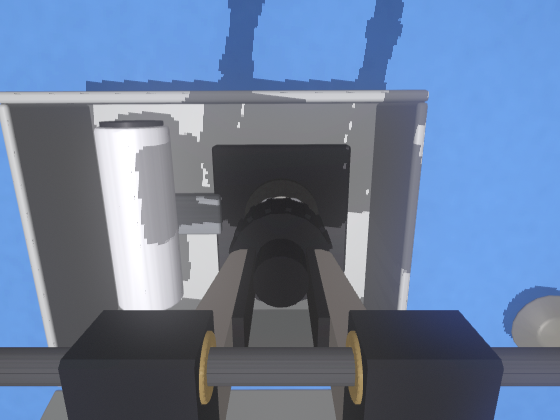

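>>> apply_moves:
  rows:
    - {"dp": [0, 0, -10], "rotation": [0, 0, 0], "jaw": 255}
    - {"dp": [0, 0, -10], "rotation": [0, 0, 0], "jaw": 255}
    - {"dp": [0, 0, -5], "rotation": [0, 0, 0], "jaw": 255}
    - {"dp": [0, 0, 0], "rotation": [0, 0, 0], "jaw": 255}

```text
clock: 13.75
tcp_pos: [0.5278, 0.0808, 0.0845]
tcp_rot: [0.665, 0.747, -0.001, -0.001]
ft_force: [-0.1, 0.5, 0.2]
gripper_width: 0.0255
```

```bash
python3 st.py
```

```text
t 13.75 tcp [527.8  80.8  84.5] F [-0.14  0.52  0.21] w 25.5 toolx yaw 96.6 z [-0.002  0.    -1.   ] q [-0.07  0.2   1.83 -0.    1.12 -1.76]
```

>>> apply_moves:
  rows:
    - {"dp": [0, 0, -2], "rotation": [0, 0, 0], "jaw": 255}
    - {"dp": [0, 0, -2], "rotation": [0, 0, 0], "jaw": 255}
    - {"dp": [0, 0, 0], "rotation": [0, 0, 0], "jaw": 255}

```text
clock: 14.05
tcp_pos: [0.5287, 0.0808, 0.0815]
tcp_rot: [0.665, 0.747, -0.0, -0.0]
ft_force: [-0.7, -0.3, -0.5]
gripper_width: 0.0255
```

>>> apply_moves:
  rows:
    - {"dp": [0, 0, -2], "rotation": [0, 0, 0], "jaw": 255}
    - {"dp": [0, 0, 0], "rotation": [0, 0, 0], "jaw": 255}

```text
clock: 14.25
tcp_pos: [0.529, 0.0807, 0.08]
tcp_rot: [0.665, 0.747, 0.0, 0.0]
ft_force: [-0.5, 0.3, 2.2]
gripper_width: 0.0253
```

>>> apply_moves:
  rows:
    - {"dp": [0, 0, -2], "rotation": [0, 0, 0], "jaw": 255}
    - {"dp": [0, 0, 0], "rotation": [0, 0, 0], "jaw": 255}

```text
clock: 14.45
tcp_pos: [0.5299, 0.0807, 0.0793]
tcp_rot: [0.665, 0.747, 0.001, 0.001]
ft_force: [-1.8, -0.4, 9.1]
gripper_width: 0.025
```

Contact comes at the expected height (nubs) with little side force. I continue.

>>> apply_moves:
  rows:
    - {"dp": [0, 0, -2], "rotation": [0, 0, 0], "jaw": 255}
    - {"dp": [0, 0, 0], "rotation": [0, 0, 0], "jaw": 255}

```text
clock: 14.65
tcp_pos: [0.5307, 0.0807, 0.0781]
tcp_rot: [0.665, 0.747, 0.001, 0.002]
ft_force: [-2.1, 0.5, 9.8]
gripper_width: 0.0253
```

>>> apply_moves:
  rows:
    - {"dp": [0, 0, -2], "rotation": [0, 0, 0], "jaw": 255}
    - {"dp": [0, 0, 0], "rotation": [0, 0, 0], "jaw": 255}

```text
clock: 14.85
tcp_pos: [0.5303, 0.0807, 0.0757]
tcp_rot: [0.665, 0.747, 0.001, 0.001]
ft_force: [-1.2, 0.0, 7.4]
gripper_width: 0.025
```

>>> apply_moves:
  rows:
    - {"dp": [0, 0, -2], "rotation": [0, 0, 0], "jaw": 255}
    - {"dp": [0, 0, 0], "rotation": [0, 0, 0], "jaw": 255}

```text
clock: 15.05
tcp_pos: [0.5295, 0.0807, 0.0724]
tcp_rot: [0.665, 0.747, 0.001, 0.001]
ft_force: [-0.1, 0.5, 2.7]
gripper_width: 0.0253
```

>>> apply_moves:
  rows:
    - {"dp": [0, 0, -2], "rotation": [0, 0, 0], "jaw": 255}
    - {"dp": [0, 0, 0], "rotation": [0, 0, 0], "jaw": 255}

```text
clock: 15.25
tcp_pos: [0.528, 0.0807, 0.0683]
tcp_rot: [0.665, 0.747, -0.0, -0.0]
ft_force: [2.6, -0.2, -7.7]
gripper_width: 0.025
```

>>> apply_moves:
  rows:
    - {"dp": [0, 0, -2], "rotation": [0, 0, 0], "jaw": 255}
    - {"dp": [0, 0, 0], "rotation": [0, 0, 0], "jaw": 255}

```text
clock: 15.45
tcp_pos: [0.528, 0.0807, 0.066]
tcp_rot: [0.665, 0.746, -0.0, -0.001]
ft_force: [4.0, -1.5, -10.0]
gripper_width: 0.0247
```

>>> apply_moves:
  rows:
    - {"dp": [0, 0, -2], "rotation": [0, 0, 0], "jaw": 255}
    - {"dp": [0, 0, 0], "rotation": [0, 0, 0], "jaw": 255}

```text
clock: 15.65
tcp_pos: [0.5284, 0.0808, 0.0654]
tcp_rot: [0.665, 0.747, -0.0, -0.0]
ft_force: [0.9, -0.5, -4.4]
gripper_width: 0.0251
```

>>> apply_moves:
  rows:
    - {"dp": [0, 0, -2], "rotation": [0, 0, 0], "jaw": 255}
    - {"dp": [0, 0, 0], "rotation": [0, 0, 0], "jaw": 255}

```text
clock: 15.85
tcp_pos: [0.5288, 0.0808, 0.0639]
tcp_rot: [0.665, 0.747, 0.0, 0.0]
ft_force: [-0.2, 0.0, 0.2]
gripper_width: 0.0253
```

It has clicked: the push peaked near 10 N and then turned into a pull. Now I press on to about 10 N.

>>> apply_moves:
  rows:
    - {"dp": [0, 0, -2], "rotation": [0, 0, 0], "jaw": 255}
    - {"dp": [0, 0, 0], "rotation": [0, 0, 0], "jaw": 255}

```text
clock: 16.05
tcp_pos: [0.5291, 0.0808, 0.0622]
tcp_rot: [0.665, 0.747, 0.0, 0.0]
ft_force: [-2.0, 0.7, 3.5]
gripper_width: 0.0253
```

>>> apply_moves:
  rows:
    - {"dp": [0, 0, -1.5], "rotation": [0, 0, 0], "jaw": 255}
    - {"dp": [0, 0, 0], "rotation": [0, 0, 0], "jaw": 255}
    - {"dp": [0, 0, 0], "rotation": [0, 0, 0], "jaw": 255}

```text
clock: 16.35
tcp_pos: [0.5291, 0.0809, 0.061]
tcp_rot: [0.665, 0.747, 0.0, 0.0]
ft_force: [-1.9, 0.9, 6.3]
gripper_width: 0.0254
```

```bash
python3 st.py
```

```text
t 16.35 tcp [529.1  80.9  61. ] F [-1.91  0.93  6.3 ] w 25.4 toolx yaw 96.6 z [ 0.001  0.    -1.   ] q [-0.07  0.23  1.84  0.    1.07 -1.76]
```

>>> apply_moves:
  rows:
    - {"dp": [0, 0, -1.7], "rotation": [0, 0, 0], "jaw": 255}
    - {"dp": [0, 0, 0], "rotation": [0, 0, 0], "jaw": 255}
    - {"dp": [0, 0, 0], "rotation": [0, 0, 0], "jaw": 255}
    - {"dp": [0, 0, 0], "rotation": [0, 0, 0], "jaw": 255}

```text
clock: 16.75
tcp_pos: [0.5292, 0.0809, 0.0597]
tcp_rot: [0.665, 0.747, 0.0, 0.0]
ft_force: [-3.1, 0.9, 10.4]
gripper_width: 0.0251
```

```bash
python3 st.py; python3 - <<'E'
from h import *
F=[]
for n in('wrist','scene','top'):
    snap(n,n+'8'); F.append(robot.observe()['ft_force'])
print(np.round(F,2))
E
```

```text
t 16.75 tcp [529.2  80.9  59.7] F [-3.07  0.91 10.37] w 25.1 toolx yaw 96.6 z [ 0.001 -0.    -1.   ] q [-0.07  0.23  1.84  0.    1.07 -1.76]
[[-3.5   1.18 10.21]
 [-3.38  0.4   8.68]
 [-3.97  0.64  9.87]]
```

View pics/scene8.png

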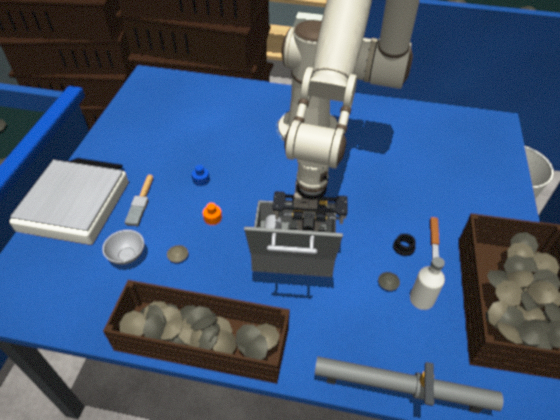

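View pics/wrist8.png

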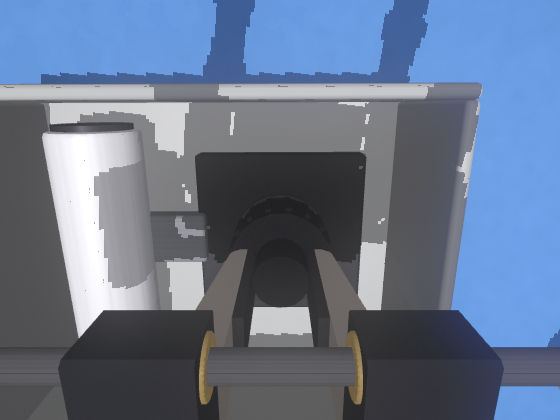

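```bash
python3 - <<'E'
from h import *
im,z=load('wrist8'); w=cloud(z); f=w.reshape(-1,3)
m=(np.hypot(f[:,0]-.526,f[:,1]-.081)<.026)&(f[:,2]<.07)&(f[:,2]>.04); p=f[m]; print('skirt top z',np.percentile(p[:,2],[50,80,90]),p[:,1].min(),p[:,1].max(),p[:,0].min())
for n in('scene8','scene3','s3','s6'):
    try: im,z=load(n)
    except Exception: continue
    w=cloud(z); p=w[240:250,262:272].reshape(-1,3); bx=(p-np.array([.536,.0465,0]))@np.array([.993,.118,0])
    A=np.polyfit(p[:,2],bx,1); q=w[236:262,258:266].reshape(-1,3); q=q[q[:,2]>.1]; bx=(q-np.array([.536,.0465,0]))@np.array([.993,.118,0]); print(n,'lid angle',np.pi/2+np.arctan(np.polyfit(q[:,2],bx,1)[0]))
E
python3 st.py
```

```text
skirt top z [0.05648453 0.05984221 0.06529908] 0.055151623949352815 0.10537720932640034 0.5000437503637667
scene8 lid angle 1.8974566341789436
s3 lid angle 1.8549270625455536
s6 lid angle 1.9027260113306401
t 16.9 tcp [529.2  80.9  59.7] F [-3.97  0.64  9.87] w 25.3 toolx yaw 96.6 z [ 0.001 -0.    -1.   ] q [-0.07  0.23  1.84  0.    1.07 -1.76]
```

```bash
python3 -c "
from bench import robot
print(robot.sign_off())"
```

```text
the job is handed in; nothing more can be done
None
```

The job is done and handed in at 16.9 s. The lid is open on its stop, and the black cap is snapped onto the priming port with the gripper still holding it and pressing down.

- **Lid:** I gripped the handle and swung the lid back until it met the stop, at about 33 N. I then let go. The lid angle measured 1.90 rad at the end.
- **Cap:** I took the black cap by its knob and pressed it onto the port. The push peaked at about 10 N and then turned into a pull of about 10 N, which is the click.
- **Final press:** The last readings varied between 8.7 and 10.4 N downward, with about 3–4 N sideways. The skirt top stands at about 56.5 mm, so the cap is about 3.5 mm into the gasket.
- **Other objects:** In the last picture they look unmoved. I did not measure them.
- **Disagreement:** The top and wrist cameras differed by 2–4 mm. I used the wrist views and corrected for where the cap sat in the gripper, and the cap seated with only small side forces.

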